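# Bring the aragonite to the pointer and relock the turntable

## Task

Bring the white aragonite sprig round to the pointer: flip the brass locking lever out to free the turntable, turn the table by its wooden pins until the sprig stands at the pointer, then flip the lever back in so that its tongue drops fully into the notch. Do not touch the specimens, keep all three standing on the turntable, and leave the magnet bar and the jar where they are.

Things in the scene. Friction and masses are not known exactly. Their poses are not given: they have to be found in the camera images.
- plinth: Fixed cream-painted masonite board 375 x 430 mm, 20 mm thick. Origin: under the vertical turntable axis, at the board's underside (table height). Its +x points to the pupils' side, where a flat brass arrow on the board and an upright blank card mark the pointer; the lock stands on its -y side, 200 mm from the axis.
- turntable (a joint): Cedar disc, radius 133 mm, top 44 mm above the table, notched dark rim out to 156 mm; vertical axis through the plinth's origin. rad, anticlockwise from above positive, 0 at the start. Rim notches 28 mm wide every 90 degrees: it locks at 0, +1.571 and -1.571; the 10 mm tongue needs it within about 0.05 rad. Stays where it is left (0.1 N m of friction).
- lock (a joint): Brass locking lever, hinge line level, parallel to the plinth's x. 0 = in (locked: leans 0.45 rad from upright towards the turntable, tongue down in a notch); 0.9 = out (free: leans 0.45 rad away from it, tongue lifted 50 mm). Its weight drops it to either side once past upright (0.45). If the tongue rests on the rim beside a notch, it stops at about 0.25.
- lock_knob (a point): Centre of the 30 mm brass ball at the top of the lever, 110 mm from the hinge on a 10 mm rod.
- lock_hinge (a point): Point on the lever's hinge line below the ball, 60 mm above the table, between two brass cheeks (46 mm wide overall in plinth x, 72 mm above the table at the top).
- pin_a (a point): Top of an upright wooden pin, 12 mm in diameter, standing 60 mm out of the turntable (top 104 mm above the table), 120 mm from the axis, at 45 degrees anticlockwise from the plinth's +x when the turntable reads 0. It turns with the table.
- pin_b (a point): Top of a like pin, at 135 degrees when the turntable reads 0.
- pin_c (a point): Top of a like pin, at 225 degrees when the turntable reads 0.
- pin_d (a point): Top of a like pin, at 315 degrees when the turntable reads 0.
- show_spot (a point): Fixed spot, 80 mm from the axis towards the pointer, at the height of the turntable's top: where the middle of the aragonite's mount must stand at the end.
- aragonite: White branching aragonite sprig on a 46 mm square, 8 mm thick white mount, 67 mm tall in all, standing loose on the turntable 80 mm from the axis, a quarter turn to the left or right of the pointer at the start. Origin: middle of the mount's underside, z up.
- vanadinite: Red cluster of stubby six-sided crystals on a like mount, about 42 mm tall, loose on the turntable, across the table from the aragonite. Origin: middle of the mount's underside.
- silver_ore: Lumpy grey silver ore on a like mount, 44 mm tall, loose on the turntable, at the pointer at the start. Origin: middle of the mount's underside.
- magnet_bar: Steel magnet bar 60 x 14 x 10 mm lying loose on the plinth beside the lock. Origin: middle of its underside, x along its length.
- jar: Small lidded jar, 56 mm in diameter and 75 mm tall, standing on the table to the robot's left. Origin: middle of its underside.
There are look-alikes about, which are no part of the job. What is shaped like the silver_ore but blue or green is not meant.

How it is judged:
On the way, in this order (a step that is already met when the one before it is completed fails the run):
1. the lever is flipped out to its far rest, the turntable still where it started (value of joint lock above 0.75 rad and value of joint turntable between -0.12 and 0.12 rad), for 0.2 s.
2. with the lever out, the turntable is turned until the aragonite stands within 20 mm of the show spot (value of joint lock above 0.7 rad and horizontal distance between aragonite and show_spot below 0.02 m), for 0.2 s.
At the end, for the whole second after the job is handed in: Lever in (below 0.1 rad), aragonite within 20 mm of the show spot, turntable at rest; all three specimens upright (within 0.15 rad) and still on the turntable within 110 mm of its axis; magnet bar and jar within 20 mm of their starts (value of joint lock below 0.1 rad and horizontal distance between aragonite and show_spot below 0.02 m and velocity of joint turntable between -0.05 and 0.05 rad/s and angle between each of aragonite, vanadinite, silver_ore's own z axis and vertical below 0.15 rad and horizontal distance between each of aragonite, vanadinite, silver_ore and plinth below 0.11 m and height (world z) of each of aragonite, vanadinite, silver_ore above 0.038 m and linear speed of each of aragonite, vanadinite, silver_ore below 0.02 m/s and distance of each of magnet_bar, jar from where it was at the start of the episode below 0.02 m); the robot touches nothing.
It fails at once if the robot touches a specimen (over 1 N) (contact force between any of the fingers, the arm and aragonite above 1 N or contact force between any of the fingers, the arm and vanadinite above 1 N or contact force between any of the fingers, the arm and silver_ore above 1 N).
It fails at once if a specimen tips over (0.5 rad) or falls off the turntable (angle between any of aragonite, vanadinite, silver_ore's own z axis and vertical above 0.5 rad or height (world z) of any of aragonite, vanadinite, silver_ore below 0.03 m).
It fails at once if the magnet bar or the jar is shifted by more than 20 mm (distance of any of magnet_bar, jar from where it was at the start of the episode above 0.02 m).
It also fails if it takes over 58 s, if anything falls off the work surface, if the arm or the gripper's body presses on something with over 40 N, if the wrist force passes 120 N, or if a joint passes its speed limit or range.

## Robot

A 6-joint arm with a two-finger parallel gripper is mounted at the origin on the work surface. World frame = base frame: x ahead of the robot, y to its left, z up, the work surface at z = 0. Lengths are in m, angles in rad, forces in N, time in s.
With the tool pointing down it reaches from about 0.275 to 0.825 m from the base axis. Payload 5.2 kg.
Tool frame: the origin (TCP) lies at the very end of the fingers, on their centre line; the grasp point (between the pads) lies 19 mm behind it (manip.grasp_offset is the distance from the TCP to the grasp point, in m); z points along the fingers, y is the line along which they close (so a half turn about z gives the same grasp; the last joint's range is limited). The gripper opens to 93 mm and grips with 3 to 60 N. Pads are 15 mm wide; open, the fingers measure 128 mm over their backs; the gripper's body (75 mm by 188 mm) begins 65 mm behind the grasp point.
Start: joints at [-1.328, 0.259, 1.535, -0, 1.348, -0.203], TCP at [0.237, -0.496, 0.219] pointing down, gripper open.
Joint ranges: [-3.14, 3.14], [-0.91, 2.08], [0.19, 2.58], [-1.22, 4.36], [0.22, 2.71], [-3.12, 3.12]. Speed limits (rad/s): [2.57, 2.57, 3.14, 3.14, 3.14, 3.14].

## Interface

Orientations are given as a 3x3 rotation matrix whose columns are the frame's x, y, z axes.
In Python, from plant import observe, read_camera, manip gives the robot as it stands.
- The arm moves only by the shell command python3 -m inch 'ROWS' [FORCE]. ROWS is JSON, a list of rows, each an object with "delta_rot": the turn, a rotation vector about the tool's x, y, z in rad, a list of three; "delta_pos": the shift along the tool's x, y, z in mm, a list of three; "gripper": the opening, from 0 (shut) to 1 (fully open). In form: [{"delta_rot": [rx, ry, rz], "delta_pos": [x, y, z], "gripper": gripper}, ...]. A call has 1 to 8 rows; each row shifts and turns the commanded pose from where the row before left it, along the tool's axes as they then stand; what a row does not reach is not made up. A row lasts 1/10 s, in which the tool goes at most 50 mm and 8.59 degrees, less where a joint would pass 70% of its speed; a pose out of reach is approached as far as the arm can. A call is refused whole if a number of a shift passes 50 or a number of a turn 0.15, either way. A call with a gripper value outside its range is refused whole. The fingers move at their own pace and stop on an object; FORCE is the grip in N (left out, the last holds). Time passes only in rows, so rows that do not move let the fingers close. It gives the time, the measured TCP pose, the force, the opening and the grip force at its end, in the units of the state.
- observe(): the state, without advancing time (a new reading comes with each control period).
- read_camera(name): name is "scene" or "top" or "wrist"; returns a dict with "image" (480x640x3 uint8, red, green, blue), "mtx" (3x3 intrinsics, pixels), "k1" (the pictures are not rectified: a ray, as slopes to the right and down, at radius r is drawn at 1 + k1 r^2 times it, then the intrinsics apply), "T" (4x4, takes a point from camera to world coordinates). Camera axes: x right, y down, z forward; pixel columns grow to the right and rows downward; lengths in m; the calibration is good to about 2 mm. A picture is of the moment at which its call begins. There is no depth.
- manip.job_done(): hands the job in; it is judged then, once.
The state is a dict: "time": time; "q": joint angles; "joint_vel": joint speeds; "joint_torque": joint torques, N m; "eef_pos": TCP position; "orientation": TCP orientation; "ft_force": force on the tool from outside, world axes, zero at the start; "torque": the same for the moment, N m; "width": opening from 0.0 (shut) to 1.0 (fully open); "gripper_force": force on a finger pad.
Only numpy, scipy, OpenCV 4.12 (cv2) and the standard library are available. Lean on these libraries where they do the work, as an engineer would, in place of code of your own. Each camera call takes 0.05 s, during which the arm holds its last target. There are 200 camera calls.

## Working session

There is one attempt and no reset: what is moved stays moved. The work goes in short steps, Python scripts to look and compute and a shell command to move; the robot and the scene stay as the last step left them, time stands still between calls to the robot, and variables do not carry over. Pictures are saved under pics/ and viewed, at most 10 in all, crops included, and the job is handed in when it is done.

```bash
mkdir -p pics; cat > h.py <<'E'
import numpy as np, cv2
from plant import observe, read_camera, manip
def snap(n,f):
    c=read_camera(n); cv2.imwrite(f'pics/{f}.png',cv2.cvtColor(c['image'],cv2.COLOR_RGB2BGR)); np.savez(f'pics/{f}.npz',**c); return c
def ray(c,u,v):
    K=c['mtx']; d=np.array([(u-K[0,2])/K[0,0],(v-K[1,2])/K[1,1]]); s=d.copy()
    for _ in range(20): s=d/(1+float(c['k1'])*(s@s))
    T=c['T']; return T[:3,3],T[:3,:3]@np.array([s[0],s[1],1])
def atz(c,u,v,z):
    o,d=ray(c,u,v); return o+d*(z-o[2])/d[2]
def proj(c,p):
    T=c['T']; q=T[:3,:3].T@(np.array(p)-T[:3,3]); s=q[:2]/q[2]; s=s*(1+float(c['k1'])*(s@s)); K=c['mtx']
    return np.array([K[0,0]*s[0]+K[0,2],K[1,1]*s[1]+K[1,2]])
E
python3 -c "
from h import *
for n in ('top','scene'):
    c=snap(n,n+'0'); print(n,c['T'][:3,3],c['T'][:3,2])
o=observe(); print(o['time'],o['eef_pos'],o['orientation'])"
```

```text
top [0.41267056 0.09316412 1.26724572] [ 0.15126329 -0.01937152 -0.98830368]
scene [1.30572468 0.91242833 0.79507536] [-0.55838931 -0.63500714 -0.53382329]
0.1 [ 0.23705792 -0.49574693  0.21789024] [[ 9.02262477e-01  4.31187050e-01 -3.86920679e-04]
 [ 4.31187085e-01 -9.02261105e-01  1.61145853e-03]
 [ 3.45736569e-04 -1.62079376e-03 -9.99998627e-01]]
```

View pics/top0.png

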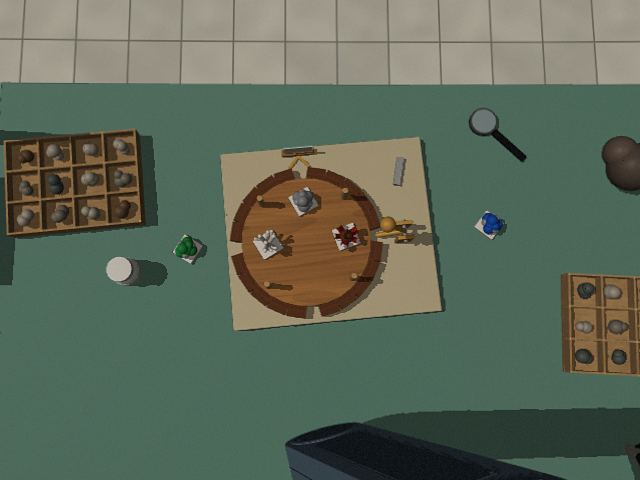

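View pics/scene0.png

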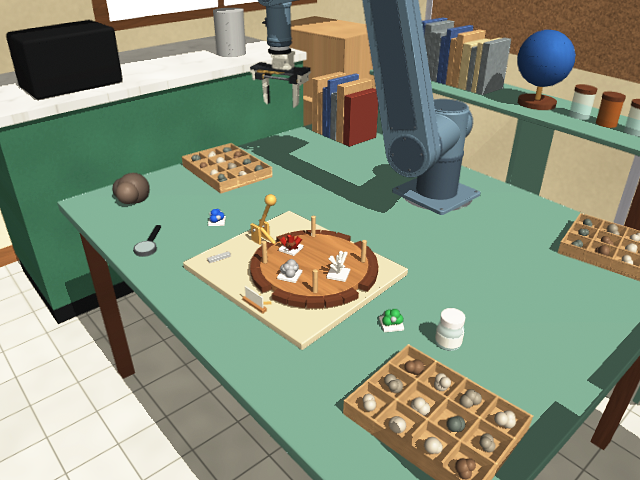

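The top view shows the aragonite at (268,243), a quarter turn left of the pointer (pointer at 298,155). The silver ore is at (304,201), vanadinite at (346,236), lever ball at (388,224) and magnet at (399,171). The look-alikes are green (187,248) and blue (490,224), both off the table. The jar is at (122,270). I'll enlarge a crop to confirm.

```bash
python3 -c "
from h import *
a=cv2.imread('pics/top0.png')[130:340,210:450]; cv2.imwrite('pics/crop0.png',cv2.resize(a,None,fx=2.8,fy=2.8,interpolation=cv2.INTER_CUBIC))
c=np.load('pics/top0.npz')
P=[atz(c,u,v,.104) for u,v in((260,198),(345,190),(354,276),(267,284))]
m=np.mean(P,0); print(np.round(P,3),m,[np.linalg.norm(p-m) for p in P],[np.degrees(np.arctan2(p[1]-m[1],p[0]-m[0])) for p in P])
for u,v in((221,155),(420,138),(441,311),(234,330)): print(atz(c,u,v,.02))
"
```

```text
[[ 0.669  0.176  0.104]
 [ 0.685  0.008  0.104]
 [ 0.515 -0.007  0.104]
 [ 0.5    0.161  0.104]] [0.59248262 0.08454441 0.104     ] [np.float64(0.11928295531823095), np.float64(0.12010257773185781), np.float64(0.11979715440349939), np.float64(0.11976678996128447)] [np.float64(49.99745816035905), np.float64(-39.30297608871855), np.float64(-130.16067084286857), np.float64(140.45320086884385)]
[0.78097216 0.26550313 0.02      ]
[ 0.81949657 -0.16017053  0.02      ]
[ 0.45028328 -0.19234992  0.02      ]
[0.41306666 0.23191392 0.02      ]
```

View pics/crop0.png

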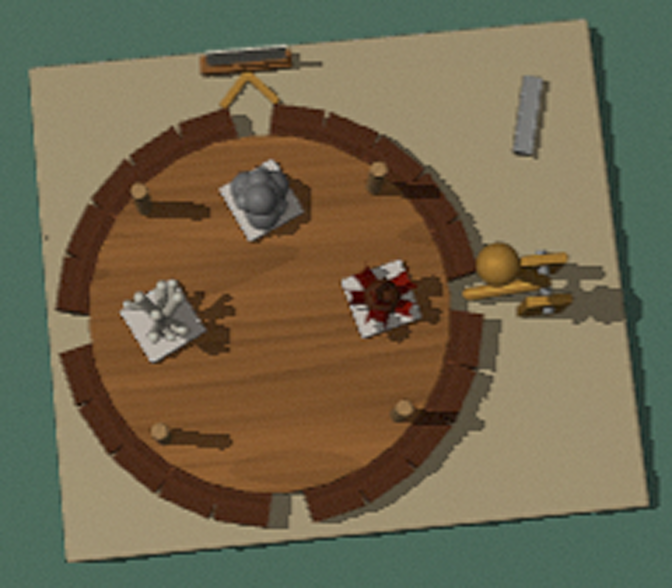

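The aragonite is the white branching piece at crop (160,318), on the left, so the table turns clockwise by -90°. The silver ore is the grey piece at the pointer. Plinth yaw is about 5.2° and the axis is at (0.5925, 0.0845). I'll move in above the table side of the knob.

```bash
cat >> h.py <<'E'
A=np.array([.5925,.0845]); Y=np.radians(5.25); ex=np.array([np.cos(Y),np.sin(Y)]); ey=np.array([-ex[1],ex[0]])
def to(px,py,z,yaw=None):
    "remaining shift in tool mm to plinth (px,py) height z; remaining turn about tool z (yaw = angle of tool y rel. plinth, deg)"
    o=observe(); R=np.array(o['orientation']); p=np.array(o['eef_pos'])
    w=A+px*ex+py*ey; d=p[:2]-A
    yw=np.degrees(np.arctan2(R[1,1],R[0,1]))-np.degrees(Y)
    print('t',o['time'],'plinth',np.round([d@ex*1e3,d@ey*1e3,p[2]*1e3],1),'yaw',round(yw,1),'shift',np.round(R.T@(np.r_[w,z]-p)*1e3,1),'turn',None if yaw is None else np.round(-np.radians((yaw-yw+180)%360-180),3),'F',np.round(o['ft_force'],1),'tilt',np.round(R[:,2],3),'w',o['width'])
E
R='{"delta_rot":[0,0,0],"delta_pos":[40,-20.7,0],"gripper":0}'
python3 -m inch '[{"delta_rot":[0,0,0],"delta_pos":[20,-10,0],"gripper":0},{"delta_rot":[0,0,0],"delta_pos":[40,-20,0],"gripper":0},{"delta_rot":[0,0,0],"delta_pos":[40,-20,0],"gripper":0},{"delta_rot":[0,0,0],"delta_pos":[40,-20,0],"gripper":0},{"delta_rot":[0,0,0],"delta_pos":[40,-20,0],"gripper":0},{"delta_rot":[0,0,0],"delta_pos":[40,-20,0],"gripper":0},{"delta_rot":[0,0,0],"delta_pos":[40,-20,0],"gripper":0},{"delta_rot":[0,0,0],"delta_pos":[40,-20,0],"gripper":0}]'
python3 -m inch '[{"delta_rot":[0,0,0],"delta_pos":[40,-20,0],"gripper":0},{"delta_rot":[0,0,0],"delta_pos":[40,-22,0],"gripper":0},{"delta_rot":[0,0,0],"delta_pos":[40,-22,0],"gripper":0},{"delta_rot":[0,0,0],"delta_pos":[40,-22,0],"gripper":0},{"delta_rot":[0,0,0],"delta_pos":[40,-22,0],"gripper":0},{"delta_rot":[0,0,0],"delta_pos":[26,-17,0],"gripper":0},{"delta_rot":[0,0,0],"delta_pos":[10,-2,0],"gripper":0}]' >/dev/null
python3 -m inch '[{"delta_rot":[0,0,-0.15],"delta_pos":[0,0,0],"gripper":0},{"delta_rot":[0,0,-0.15],"delta_pos":[0,0,0],"gripper":0},{"delta_rot":[0,0,-0.15],"delta_pos":[0,0,0],"gripper":0},{"delta_rot":[0,0,-0.15],"delta_pos":[0,0,0],"gripper":0},{"delta_rot":[0,0,-0.15],"delta_pos":[0,0,0],"gripper":0},{"delta_rot":[0,0,-0.15],"delta_pos":[0,0,0],"gripper":0},{"delta_rot":[0,0,-0.15],"delta_pos":[0,0,0],"gripper":0},{"delta_rot":[0,0,-0.15],"delta_pos":[0,0,0],"gripper":0}]'
python3 -c "
from h import *
to(0,-.10,.142,0); c=snap('wrist','w1'); c2=np.load('pics/top0.npz')
print(proj(c2,np.r_[A-.152*ey,.159]),proj(c2,np.r_[A-.2*ey,.06]),proj(c,np.r_[A-.152*ey,.159]))"
```

```text
time: 0.9
eef_pos: [0.4438, -0.2298, 0.2184]
orientation: [[0.902, 0.431, -0.0], [0.431, -0.902, 0.0], [-0.0, -0.0, -1.0]]
ft_force: [0.6, -0.9, -0.4]
width: 0.365
gripper_force: 0.0
time: 2.4
eef_pos: [0.6009, -0.0163, 0.2182]
orientation: [[-0.08, 0.997, -0.001], [0.997, 0.08, -0.0], [-0.0, -0.001, -1.0]]
ft_force: [-0.1, 0.9, -0.8]
width: 0.008
gripper_force: 0.0
t 2.4 plinth [  -0.9 -101.1  218.2] yaw -0.6 shift [ 1.2  1.  76.2] turn -0.011 F [-0.1  0.9 -0.8] tilt [-0.001 -0.    -1.   ] w 0.008258027911366844
[387.84649219 224.60654537] [404.45290921 230.86350103] [320.69880499 335.12024879]
```

View pics/w1.png

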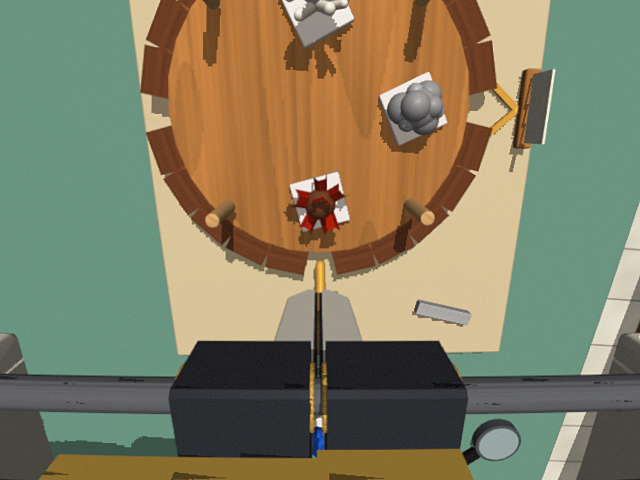

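Only the predicted knob pixel (388,225) was checked, and it matches the picture. The wrist view shows the closed fingers aligned on the lever line (column 320). Descend, then push out.

```bash

python3 -m inch '[{"delta_rot":[0,0,0],"delta_pos":[0,1,20],"gripper":0},{"delta_rot":[0,0,0],"delta_pos":[0,0,30],"gripper":0},{"delta_rot":[0,0,0],"delta_pos":[0,0,20],"gripper":0},{"delta_rot":[0,0,0],"delta_pos":[0,0,6],"gripper":0},{"delta_rot":[0,0,0],"delta_pos":[-10,0,0],"gripper":0},{"delta_rot":[0,0,0],"delta_pos":[-10,0,0],"gripper":0},{"delta_rot":[0,0,0],"delta_pos":[-10,0,0],"gripper":0},{"delta_rot":[0,0,0],"delta_pos":[-10,0,0],"gripper":0}]'
python3 -m inch '[{"delta_rot":[0,0,0],"delta_pos":[-10,0,0],"gripper":0},{"delta_rot":[0,0,0],"delta_pos":[-10,0,0],"gripper":0},{"delta_rot":[0,0,0],"delta_pos":[-10,0,0],"gripper":0},{"delta_rot":[0,0,0],"delta_pos":[-10,0,0],"gripper":0},{"delta_rot":[0,0,0],"delta_pos":[-10,0,0],"gripper":0},{"delta_rot":[0,0,0],"delta_pos":[0,0,0],"gripper":0},{"delta_rot":[0,0,0],"delta_pos":[0,0,0],"gripper":0},{"delta_rot":[0,0,0],"delta_pos":[0,0,0],"gripper":0}]'
python3 -c "
from h import *
to(0,-.19,.142,0); c=snap('scene','s2'); print(proj(c,np.r_[A-.248*ey,.159]))
b=cv2.imread('pics/s2.png')[170:310,170:410]; cv2.imwrite('pics/s2c.png',cv2.resize(b,None,fx=3,fy=3,interpolation=cv2.INTER_CUBIC))"
```

```text
time: 3.25
eef_pos: [0.6062, -0.0563, 0.144]
orientation: [[-0.074, 0.997, 0.002], [0.997, 0.074, -0.0], [-0.001, 0.002, -1.0]]
ft_force: [-0.2, 1.2, 0.4]
width: 0.01
gripper_force: 0.6
time: 4.05
eef_pos: [0.609, -0.1045, 0.1426]
orientation: [[-0.075, 0.997, -0.0], [0.997, 0.075, 0.0], [0.0, -0.0, -1.0]]
ft_force: [0.0, -0.3, -0.2]
width: 0.001
gripper_force: 0.0
t 4.05 plinth [  -0.9 -189.7  142.6] yaw -0.9 shift [-0.3  0.9  0.6] turn -0.016 F [ 0.  -0.3 -0.2] tilt [-0.  0. -1.] w 0.0010554913728174416
[245.76732558 186.77860227]
```

View pics/s2c.png

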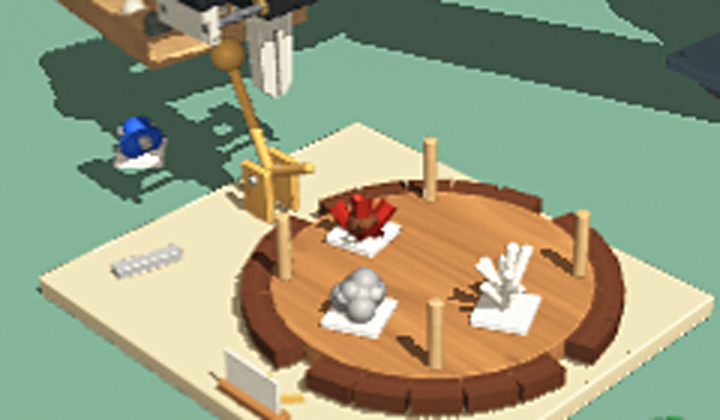

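The lever ball is at crop (228,52), i.e. (246,187), exactly the predicted "out" position. The table is unmoved. Go to pin C.

```bash

python3 -m inch '[{"delta_rot":[0,0,0],"delta_pos":[0,0,-20],"gripper":0.35},{"delta_rot":[0,0,0],"delta_pos":[0,0,-20],"gripper":0.35},{"delta_rot":[0,0,0],"delta_pos":[20,-15,-10],"gripper":0.35},{"delta_rot":[0,0,0],"delta_pos":[30,-25,0],"gripper":0.35},{"delta_rot":[0,0,0],"delta_pos":[30,-25,0],"gripper":0.35},{"delta_rot":[0,0,0],"delta_pos":[25,-19,0],"gripper":0.35}]' >/dev/null
python3 -m inch '[{"delta_rot":[0,0,0.12],"delta_pos":[0,0,0],"gripper":0.35},{"delta_rot":[0,0,0.13],"delta_pos":[0,0,0],"gripper":0.35},{"delta_rot":[0,0,0.13],"delta_pos":[0,0,0],"gripper":0.35},{"delta_rot":[0,0,0.13],"delta_pos":[0,0,0],"gripper":0.35},{"delta_rot":[0,0,0.13],"delta_pos":[0,0,0],"gripper":0.35},{"delta_rot":[0,0,0.13],"delta_pos":[0,0,0],"gripper":0.35},{"delta_rot":[0,0,0],"delta_pos":[0,0,0],"gripper":0.35}]'
python3 -c "
from h import *
to(-.0849,-.0849,.075,-45); c=snap('wrist','w3')"
```

```text
time: 5.4
eef_pos: [0.5174, -0.006, 0.1928]
orientation: [[0.641, 0.768, 0.0], [0.768, -0.641, 0.0], [0.0, 0.0, -1.0]]
ft_force: [-0.9, -0.8, 0.3]
width: 0.349
gripper_force: 0.0
t 5.4 plinth [-83.1 -83.2 192.8] yaw -45.1 shift [-2.500e+00 -1.000e-01  1.178e+02] turn -0.002 F [-0.9 -0.8  0.3] tilt [ 0.  0. -1.] w 0.34880107372489855
```

View pics/w3.png

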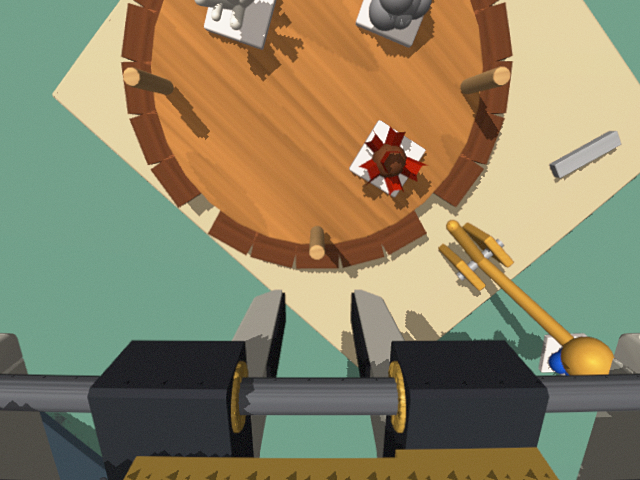

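The wrist view shows pin C's top at (317,250), centred between the fingertips (column ~319). Vanadinite is clear at (390,160). Descend, narrow the fingers, start turning.

```bash

python3 -m inch '[{"delta_rot":[0,0,0],"delta_pos":[-2.5,0,15],"gripper":0.35},{"delta_rot":[0,0,0],"delta_pos":[0,0,30],"gripper":0.35},{"delta_rot":[0,0,0],"delta_pos":[0,0,30],"gripper":0.35},{"delta_rot":[0,0,0],"delta_pos":[0,0,25],"gripper":0.35},{"delta_rot":[0,0,0],"delta_pos":[0,0,13],"gripper":0.22},{"delta_rot":[0,0,0],"delta_pos":[0,0,5],"gripper":0.22},{"delta_rot":[0,0,0],"delta_pos":[0,0,0],"gripper":0.22},{"delta_rot":[0,0,0],"delta_pos":[0,0,0],"gripper":0.22}]'
python3 -c "
from h import *
to(-.0849,-.0849,.075,-45)"
python3 -m inch '[{"delta_rot":[0,0,0.02],"delta_pos":[0,-2.4,0],"gripper":0.22},{"delta_rot":[0,0,0.02],"delta_pos":[0,-2.4,0],"gripper":0.22},{"delta_rot":[0,0,0.03],"delta_pos":[0,-3.6,0],"gripper":0.22},{"delta_rot":[0,0,0.04],"delta_pos":[0,-4.8,0],"gripper":0.22},{"delta_rot":[0,0,0.05],"delta_pos":[0,-6,0],"gripper":0.22},{"delta_rot":[0,0,0.05],"delta_pos":[0,-6,0],"gripper":0.22},{"delta_rot":[0,0,0.05],"delta_pos":[0,-6,0],"gripper":0.22},{"delta_rot":[0,0,0.05],"delta_pos":[0,-6,0],"gripper":0.22}]'
cat >> h.py <<'E'
def pol():
    o=observe(); R=np.array(o['orientation']); d=np.array(o['eef_pos'])[:2]-A
    a=np.degrees(np.arctan2(d@ey,d@ex))%360; y=(np.degrees(np.arctan2(R[1,1],R[0,1]))-np.degrees(Y))%360
    print('t',o['time'],'r',np.hypot(*d)*1e3,'ang',a,'yawerr',(y-a-90+90)%180-90,'F',np.round(o['ft_force'],1),'z',o['eef_pos'][2],'w',o['width'],o['gripper_force'],'q6',o['q'][5])
E
python3 -c "
from h import *
pol()"
```

```text
time: 6.25
eef_pos: [0.5165, -0.0085, 0.0754]
orientation: [[0.639, 0.769, 0.001], [0.769, -0.639, -0.0], [0.001, 0.001, -1.0]]
ft_force: [-0.1, -0.5, 0.8]
width: 0.222
gripper_force: 0.0
t 6.25 plinth [-84.2 -85.6  75.4] yaw -45.0 shift [-0.  -1.   0.4] turn 0.0 F [-0.1 -0.5  0.8] tilt [ 0.001 -0.    -1.   ] w 0.22220584956578468
time: 7.05
eef_pos: [0.4913, 0.019, 0.0754]
orientation: [[0.846, 0.534, 0.002], [0.534, -0.846, -0.0], [0.002, 0.002, -1.0]]
ft_force: [1.9, -0.4, 0.3]
width: 0.22
gripper_force: 0.5
t 7.05 r 120.53394667572958 ang 207.6676838991716 yawerr -0.6610513148511359 F [ 1.9 -0.4  0.3] z 0.07541995578688875 w 0.22040424958496138 0.46357336454093456 q6 0.8192544084990571
```

```bash

python3 -m inch '[{"delta_rot":[0,0,0.05],"delta_pos":[0,-6,0],"gripper":0.22},{"delta_rot":[0,0,0.05],"delta_pos":[0,-6,0],"gripper":0.22},{"delta_rot":[0,0,0.05],"delta_pos":[0,-6,0],"gripper":0.22},{"delta_rot":[0,0,0.05],"delta_pos":[0,-6,0],"gripper":0.22},{"delta_rot":[0,0,0.05],"delta_pos":[0,-6,0],"gripper":0.22},{"delta_rot":[0,0,0.05],"delta_pos":[0,-6,0],"gripper":0.22},{"delta_rot":[0,0,0.05],"delta_pos":[0,-6,0],"gripper":0.22},{"delta_rot":[0,0,0.05],"delta_pos":[0,-6,0],"gripper":0.22}]' >/dev/null
python3 -c "
from h import *
pol()"
python3 -m inch '[{"delta_rot":[0,0,0.05],"delta_pos":[0,-6,0],"gripper":0.22},{"delta_rot":[0,0,0.05],"delta_pos":[0,-6,0],"gripper":0.22},{"delta_rot":[0,0,0.05],"delta_pos":[0,-6,0],"gripper":0.22},{"delta_rot":[0,0,0.05],"delta_pos":[0,-6,0],"gripper":0.22},{"delta_rot":[0,0,0.05],"delta_pos":[0,-6,0],"gripper":0.22},{"delta_rot":[0,0,0.05],"delta_pos":[0,-6,0],"gripper":0.22},{"delta_rot":[0,0,0.04],"delta_pos":[0,-4.8,0],"gripper":0.22},{"delta_rot":[0,0,0.03],"delta_pos":[0,-3.6,0],"gripper":0.22}]' >/dev/null
python3 -c "
from h import *
pol(); to(-.0849,.0849,.075,45)"
```

```text
t 7.85 r 121.25071189571862 ang 184.9063057191734 yawerr -0.8128528987669768 F [ 0.7 -1.2  0.3] z 0.0753911860601481 w 0.22143052056843357 0.45314197428524494 q6 1.3064771624741078
t 8.65 r 121.93504054023313 ang 163.93732023705934 yawerr -0.9980843677709004 F [-1.  -0.9  0.8] z 0.07530953951113734 w 0.21687411839231077 0.44721060432493687 q6 1.770061017654657
t 8.65 plinth [-117.2   33.7   75.3] yaw -107.1 shift [ 15.8 -58.4   0.3] turn -2.654 F [-1.  -0.9  0.8] tilt [ 0.001 -0.    -1.   ] w 0.21687411839231077
```

```bash

python3 -m inch '[{"delta_rot":[0,0,0.04],"delta_pos":[0.2,-4.8,0],"gripper":0.22},{"delta_rot":[0,0,0.05],"delta_pos":[0.2,-6,0],"gripper":0.22},{"delta_rot":[0,0,0.05],"delta_pos":[0.2,-6,0],"gripper":0.22},{"delta_rot":[0,0,0.05],"delta_pos":[0.2,-6,0],"gripper":0.22},{"delta_rot":[0,0,0.05],"delta_pos":[0.2,-6,0],"gripper":0.22},{"delta_rot":[0,0,0.05],"delta_pos":[0.2,-6,0],"gripper":0.22},{"delta_rot":[0,0,0.05],"delta_pos":[0.2,-6,0],"gripper":0.22},{"delta_rot":[0,0,0.04],"delta_pos":[0.2,-4.8,0],"gripper":0.22}]' >/dev/null
python3 -m inch '[{"delta_rot":[0,0,0.03],"delta_pos":[0.1,-3.6,0],"gripper":0.22},{"delta_rot":[0,0,0.02],"delta_pos":[0.1,-2.4,0],"gripper":0.22},{"delta_rot":[0,0,0.02],"delta_pos":[0,-2.4,0],"gripper":0.22},{"delta_rot":[0,0,0],"delta_pos":[0,0,0],"gripper":0.22},{"delta_rot":[0,0,0],"delta_pos":[0,0,0],"gripper":0.22}]' >/dev/null
python3 -c "
from h import *
pol(); to(-.0849,.0849,.075,-135)"
```

```text
t 9.95 r 120.24944775475103 ang 138.46613090687376 yawerr -1.1809967467266347 F [ 0.3 -0.1  0.5] z 0.07482723472312176 w 0.22845555711855542 0.0 q6 2.3140375426349427
t 9.95 plinth [-90.   79.7  74.8] yaw -132.7 shift [ 0.3 -7.3 -0.2] turn 0.04 F [ 0.3 -0.1  0.5] tilt [ 0.001  0.    -1.   ] w 0.22845555711855542
```

```bash

python3 -m inch '[{"delta_rot":[0,0,0.02],"delta_pos":[0.1,-2.5,0],"gripper":0.22},{"delta_rot":[0,0,0.02],"delta_pos":[0.1,-2.4,0],"gripper":0.22},{"delta_rot":[0,0,0],"delta_pos":[0.1,-2.4,0],"gripper":0.22},{"delta_rot":[0,0,0],"delta_pos":[0,0,0],"gripper":0.19},{"delta_rot":[0,0,0],"delta_pos":[0,0,0],"gripper":0.16},{"delta_rot":[0,0,0],"delta_pos":[0,0,0],"gripper":0.13},{"delta_rot":[0,0,0],"delta_pos":[0,0,0],"gripper":0.11},{"delta_rot":[0,0,0],"delta_pos":[0,0,0],"gripper":0.11}]' 5
python3 -c "
from h import *
pol(); to(-.0849,.0849,.075,-135); c=snap('top','t4')
b=cv2.imread('pics/t4.png')[130:340,210:450]; cv2.imwrite('pics/t4c.png',cv2.resize(b,None,fx=2.8,fy=2.8,interpolation=cv2.INTER_CUBIC))
print(proj(c,np.r_[A+.08*ex,.052]))
for a in(45,-45,-135): print(proj(c,np.r_[A+.12*(np.cos(np.radians(a))*ex+np.sin(np.radians(a))*ey),.104]))"
```

```text
time: 10.75
eef_pos: [0.4999, 0.1611, 0.0746]
orientation: [[0.769, -0.64, -0.0], [-0.64, -0.769, 0.0], [-0.0, 0.0, -1.0]]
ft_force: [-0.8, 0.0, -1.1]
width: 0.128
gripper_force: 5.0
t 10.75 r 120.18057078872967 ang 135.13172677400212 yawerr -0.1607713655850489 F [-0.8  0.  -1.1] z 0.07457022769201022 w 0.12789171714903425 4.999950081110001 q6 2.3642064687159747
t 10.75 plinth [-85.2  84.8  74.6] yaw -135.0 shift [ 0.1 -0.3 -0.4] turn -0.001 F [-0.8  0.  -1.1] tilt [-0.  0. -1.] w 0.12789171714903425
[302.77295114 202.06676059]
[259.57006583 197.96352539]
[345.35859978 190.32565639]
[354.38451083 275.71743223]
```

View pics/t4c.png

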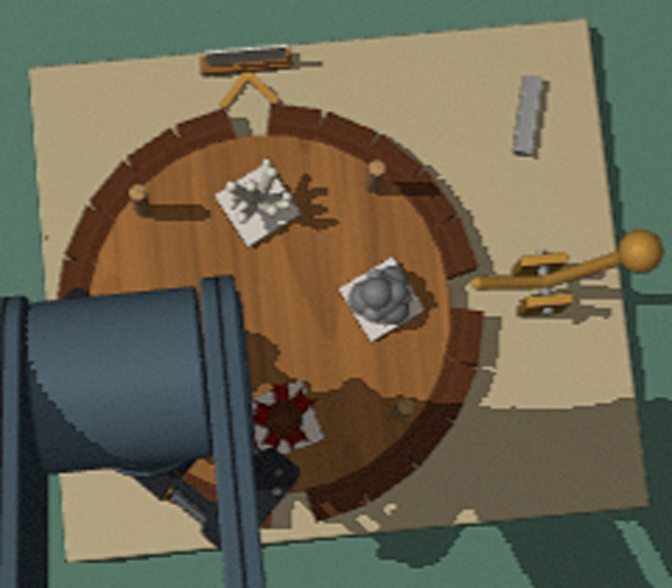

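Aragonite mount centre is at crop (257,207), i.e. (302,204); predicted show spot is (303,202). The pins coincide with their index positions, the tongue faces a notch, and all three specimens are upright. Release, rise, go round outside the knob.

```bash

python3 -m inch '[{"delta_rot":[0,0,0],"delta_pos":[0,0,0],"gripper":0.2},{"delta_rot":[0,0,0],"delta_pos":[0,0,0],"gripper":0.3},{"delta_rot":[0,0,0],"delta_pos":[0,0,0],"gripper":0.3},{"delta_rot":[0,0,0],"delta_pos":[0,0,-20],"gripper":0.3},{"delta_rot":[0,0,0],"delta_pos":[0,0,-40],"gripper":0.3},{"delta_rot":[0,0,0],"delta_pos":[0,0,-40],"gripper":0.3},{"delta_rot":[0,0,0],"delta_pos":[0,0,-30],"gripper":0.3},{"delta_rot":[0,0,0],"delta_pos":[0,0,-15],"gripper":0}]'
python3 -m inch '[{"delta_rot":[0,0,0],"delta_pos":[30,20,0],"gripper":0},{"delta_rot":[0,0,0],"delta_pos":[40,25,0],"gripper":0},{"delta_rot":[0,0,0],"delta_pos":[40,25,0],"gripper":0},{"delta_rot":[0,0,0],"delta_pos":[40,25,0],"gripper":0},{"delta_rot":[0,0,0],"delta_pos":[40,25,0],"gripper":0},{"delta_rot":[0,0,0],"delta_pos":[40,25,0],"gripper":0},{"delta_rot":[0,0,0],"delta_pos":[40,25,0],"gripper":0},{"delta_rot":[0,0,0],"delta_pos":[40,25,0],"gripper":0}]' >/dev/null
python3 -m inch '[{"delta_rot":[0,0,0],"delta_pos":[20,15,0],"gripper":0},{"delta_rot":[0,0,0.13],"delta_pos":[0,0,0],"gripper":0},{"delta_rot":[0,0,0.13],"delta_pos":[0,0,0],"gripper":0},{"delta_rot":[0,0,0.13],"delta_pos":[0,0,0],"gripper":0},{"delta_rot":[0,0,0.13],"delta_pos":[0,0,0],"gripper":0},{"delta_rot":[0,0,0.13],"delta_pos":[0,0,0],"gripper":0},{"delta_rot":[0,0,0.13],"delta_pos":[0,0,0],"gripper":0},{"delta_rot":[0,0,0],"delta_pos":[0,0,0],"gripper":0}]' >/dev/null
python3 -c "
from h import *
to(0,-.30,.142,180)"
```

```text
time: 11.6
eef_pos: [0.5016, 0.1613, 0.2232]
orientation: [[0.769, -0.64, 0.005], [-0.64, -0.769, 0.001], [0.004, -0.004, -1.0]]
ft_force: [0.9, -0.1, 0.4]
width: 0.249
gripper_force: 0.0
t 13.2 plinth [  -0.3 -297.1  219.6] yaw -179.8 shift [ 2.9 -0.3 77.6] turn 0.004 F [-0.5  0.6  0.7] tilt [-0. -0. -1.] w 0.007888692655637219
```

```bash

python3 -m inch '[{"delta_rot":[0,0,0],"delta_pos":[3,0,20],"gripper":0},{"delta_rot":[0,0,0],"delta_pos":[0,0,30],"gripper":0},{"delta_rot":[0,0,0],"delta_pos":[0,0,20],"gripper":0},{"delta_rot":[0,0,0],"delta_pos":[0,0,7],"gripper":0},{"delta_rot":[0,0,0],"delta_pos":[-10,0,0],"gripper":0},{"delta_rot":[0,0,0],"delta_pos":[-10,0,0],"gripper":0},{"delta_rot":[0,0,0],"delta_pos":[-10,0,0],"gripper":0},{"delta_rot":[0,0,0],"delta_pos":[-10,0,0],"gripper":0}]' >/dev/null
python3 -m inch '[{"delta_rot":[0,0,0],"delta_pos":[-10,0,0],"gripper":0},{"delta_rot":[0,0,0],"delta_pos":[-10,0,0],"gripper":0},{"delta_rot":[0,0,0],"delta_pos":[-10,0,0],"gripper":0},{"delta_rot":[0,0,0],"delta_pos":[-10,0,0],"gripper":0},{"delta_rot":[0,0,0],"delta_pos":[-10,0,0],"gripper":0},{"delta_rot":[0,0,0],"delta_pos":[0,0,0],"gripper":0},{"delta_rot":[0,0,0],"delta_pos":[0,0,0],"gripper":0}]'
python3 -m inch '[{"delta_rot":[0,0,0],"delta_pos":[10,0,0],"gripper":0},{"delta_rot":[0,0,0],"delta_pos":[30,0,0],"gripper":0},{"delta_rot":[0,0,0],"delta_pos":[30,0,0],"gripper":0},{"delta_rot":[0,0,0],"delta_pos":[30,0,-30],"gripper":0},{"delta_rot":[0,0,0],"delta_pos":[0,0,-30],"gripper":0},{"delta_rot":[0,0,0],"delta_pos":[0,0,-10],"gripper":0},{"delta_rot":[0,0,0],"delta_pos":[0,0,0],"gripper":0}]' >/dev/null
python3 -c "
from h import *
to(0,-.3,.2,180); c=snap('scene','s5'); print(proj(c,np.r_[A-.152*ey,.159]),'at .25:',proj(c,np.r_[A-(.2-.11*np.sin(.2))*ey,.06+.11*np.cos(.2)]),proj(c,np.r_[A+.08*ex,.044]))
b=cv2.imread('pics/s5.png')[170:320,170:410]; cv2.imwrite('pics/s5c.png',cv2.resize(b,None,fx=3.2,fy=3.2,interpolation=cv2.INTER_CUBIC))"
```

```text
time: 14.7
eef_pos: [0.611, -0.1245, 0.1426]
orientation: [[0.097, -0.995, -0.0], [-0.995, -0.097, -0.0], [0.0, 0.0, -1.0]]
ft_force: [0.3, -0.5, 0.3]
width: 0.004
gripper_force: 0.0
t 15.4 plinth [ 3.000e-01 -3.114e+02  2.143e+02] yaw -179.8 shift [-11.4   0.3  14.3] turn 0.004 F [-0.2  0.2  0.2] tilt [ 0.003 -0.002 -1.   ] w 0.007236567911146339
[270.41754326 198.7570863 ] at .25: [263.32720853 192.29705913] [290.5166324  274.29730455]
```

View pics/s5c.png

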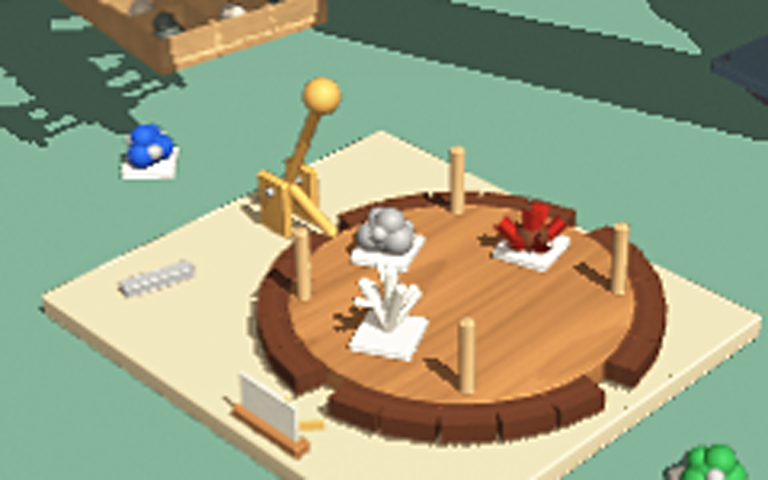

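The ball is at crop (322,97), i.e. (270.6,200.3), matching "in" (270.4,198.8) rather than the jammed position (263,192). The aragonite stands at the pointer, everything is upright, and the magnet has not moved. Handing in.

```bash
python3 -c "
from h import *
print(manip.job_done())"
```

```text
the job is handed in; nothing more can be done
None
```

The job is handed in: the aragonite sprig stands at the pointer, the lever is back in its locked position, all three specimens are upright, and the arm never went near the magnet bar or the jar; the hand-in returned no verdict.

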